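# Pin the swing gate onto a specimen-cup carrier

## Task

Hang the loose gate on the cup carrier: slide the gate along its groove until it is stopped in the hinge bracket and its knuckle is in line between the two bracket knuckles, then take the hinge pin out of its block and push it down through all three knuckles until its spring ball has clicked and the pin's collar sits fully home on the bracket. Feel for the stop and the hole and push gently (never more than 60 N, even for a moment), leave the cups and other things alone, and let go of the pin.

Things in the scene. Friction and masses are not known exactly. Their poses are not given: they have to be found in the camera images.
- carrier: Specimen-cup carrier, fixed to the table: white base plate 140 (x) x 190 (y) x 12 mm high, with two capped cups (62 mm high) loose on its +x half. Origin: centre of its underside, at table height; z up. Its x, y, z are meant by 'carrier' axes elsewhere. An aluminium hinge bracket is screwed to it; the loose gate runs in a groove along carrier y at carrier x = -40 mm.
- hinge_nominal (a point): Nominal mouth of the bracket's upper hole, at carrier (-40, 50, 80) mm. The bracket: two square knuckles 26 x 26 mm, carrier z 14 to 34 and 60 to 80, joined by a post on their +y side; hole 9.6 mm, mouth chamfered 2 mm. Slotted screws: the real hole line lies up to 4 mm from here along carrier y, either way; this is not measured, so feel for it. A spring ball in the lower knuckle yields to a push of 5 to 14 N.
- gate (a joint): Metres the gate is from its firm stop: 0 = its knuckle hole in line with the bracket's; grows as it slides to carrier -y, up to 0.05. Grey upright plate 6 mm thick, z 16 to 72 mm; square knuckle 24 x 24 mm, z 35 to 59, hole 9.6 mm at its +y end; push flange at its -y end, 22 mm wide in x, z 18 to 70, outer face 90 mm to the -y side of the knuckle's hole line. About 2 N friction; stays where left.
- pin_tab (a point): Centre of the hinge pin's flat steel grip tab: 24 mm (own x) x 12 mm (own y: pinch across this) x 37 mm (own z, up the pin). It is 87.5 mm above the pin's tip; the tab spans 69 to 106 mm above the tip. Under it a collar 17 mm wide, 3 mm thick, underside 66 mm above the tip, then the 8 mm round shank. At the start it stands upright in the pin block, collar on the block's top. About 70 g.
- pin_tip (a point): Centre of the pin's lower end, on its axis, z up the pin. The tip is a 3 mm long cone, 3.6 mm wide at the end; a neck for the spring ball lies 6 to 12 mm above it. With the pin home, collar on the upper knuckle, this point is 14 mm above the carrier's origin.
- pin_block: Grey block fixed to the table, 50 x 96 x 68 mm high (foot 64 x 110 mm), with three vertical holes in a row along its y; the pin stands in the middle one, the others are empty. Origin at the centre of its underside.
Things that resemble listed ones, but are neither listed nor needed, are in the scene too. What is shaped like the part that bears pin_tab but blue is not meant.

How it is judged:
On the way, in this order (a step that is already met when the one before it is completed fails the run):
1. the gate is slid to its stop, its knuckle in line with the bracket's (within 1.5 mm) (value of joint gate below 0.0015 m), for 0.2 s.
2. the pin has gone through the upper knuckle into the gate's knuckle (tip at least 8 mm below the upper knuckle) (x of pin_tip in the frame of carrier between -0.044 and -0.036 m and y of pin_tip in the frame of carrier between 0.043 and 0.057 m and z of pin_tip in the frame of carrier below 0.052 m and value of joint gate below 0.0015 m), for 0.05 s.
At the end, for the whole second after the job is handed in: The gate is in line (within 1.5 mm of its stop) and the pin stands upright through all three knuckles, its collar within 1.5 mm of the upper knuckle, at rest and released (x of pin_tip in the frame of carrier between -0.044 and -0.036 m and y of pin_tip in the frame of carrier between 0.043 and 0.057 m and angle between the z axis of pin_tip and the z axis of carrier, either way round below 0.06 rad and z of pin_tip in the frame of carrier between 0.011 and 0.0155 m and value of joint gate below 0.0015 m and linear speed of hinge_pin below 0.01 m/s and contact force between the fingers and hinge_pin below 0.1 N); the robot touches nothing.
It fails at once if the pin is pressed against bracket, carrier or gate with more than 60 N (contact force between hinge_pin and bracket above 60 N or contact force between hinge_pin and carrier above 60 N or contact force between hinge_pin and gate above 60 N).
It fails at once if robot pushes the gate, bracket or carrier with more than 60 N (contact force between any of the fingers, the arm and gate above 60 N or contact force between any of the fingers, the arm and bracket above 60 N or contact force between any of the fingers, the arm and carrier above 60 N).
It fails at once if a cup or another bystander is moved by more than 15 mm (distance of any of cup_a, cup_b, cup_c, cup_d, timer, loose_lid, strip, marker from where it was at the start of the episode above 0.015 m).
It also fails if it takes over 72 s, if anything falls off the work surface, if the arm or the gripper's body presses on something with over 40 N, if the wrist force passes 120 N, or if a joint passes its speed limit or range.

## Robot

A 6-joint arm with a two-finger parallel gripper is mounted at the origin on the work surface; the furniture and walls round the work are solid. World frame = base frame: x ahead of the robot, y to its left, z up, the work surface at z = 0. Lengths are in m, angles in rad, forces in N, time in s.
With the tool pointing down it reaches from about 0.4 to 0.825 m from the base axis. Payload 7 kg.
Tool frame: the origin (TCP) lies between the finger pads; the fingertips stand 11 mm ahead of it and the grasp point (between the pads) lies 8 mm behind it (arm.tips_ahead is the distance from the TCP to the fingertips, in m); z points along the fingers, x is the direction in which the jaws open and shut, and the axes are right-handed (so a half turn about z gives the same grasp; the last joint's range is limited). The gripper opens to 88 mm and grips with 3 to 60 N. Pads are 19 mm wide; open, the fingers measure 130 mm over their backs; the gripper's body (78 mm by 193 mm) begins 47 mm behind the grasp point.
Start: joints at [1.504, 0.359, 0.012, 0, -1.224, -0.288], TCP at [0.235, 0.633, 0.238] pointing down, gripper open.
Joint ranges: [-3.07, 3.07], [-1.43, 2.12], [-1.02, 1.25], [-3.03, 1.67], [-3.05, -0], [-3.03, 3.03]. Speed limits (rad/s): [2.39, 2.39, 3.01, 3.14, 3.14, 3.14].

## Interface

Orientations are given as [roll, pitch, yaw] about the fixed x, y, z axes, in that order (R = Rz(yaw) Ry(pitch) Rx(roll)).
In Python, from station import arm, optics, finder gives the robot as it stands. The module is installed in compiled form; this text tells all that it offers.
- The arm moves only by the tool apply_moves, never from a script. Its argument "increments" is one flat list of numbers, 6 for each row, row after row: the shift along the world's x, y, z in m, then the turn, a rotation vector about the world's x, y, z in rad. In form: [tx, ty, tz, rx, ry, rz, tx, ty, tz, rx, ry, rz, ...]. A call has 1 to 20 rows; each row shifts and turns the pose as measured when the row begins; what a row does not reach is not made up. A row lasts 1/12 s, in which the tool goes at most 41.7 mm and 7.16 degrees, less where a joint would pass 70% of its speed; a pose out of reach is approached as far as the arm can. A call with a gripper value outside its range is refused whole. "hand" is the closure, from 0 (fully open) to 1 (shut), set as the call begins (left out, the last holds). The fingers move at their own pace and stop on an object; "force" is the grip in N (left out, the last holds). Time passes only in rows, so rows that do not move let the fingers close. It gives the time, the measured TCP pose, the force and the opening at its end, in the units of the state.
- arm.get_state(): the state, without advancing time (a new reading comes with each control period).
- optics.grab_frame(name): name is "side" or "top"; returns the picture (400x640x3 uint8, red, green, blue); there is no depth.
- optics.camera_model(name): a dict with "fx", "fy", "cx", "cy" (pixels), "world_to_cam" (4x4, takes a point from world to camera coordinates). Camera axes: x right, y up, looking along -z (the intrinsics and any distortion apply to the point x, -y, -z); pixel columns grow to the right and rows downward; lengths in m; the calibration is good to about 2 mm. A picture is of the moment at which its call begins. camera_model takes no time and is no camera call.
- arm.job_done(): hands the job in, once; it reports no verdict.
Trained networks look in the newest picture that a camera, given by its name, has taken for a name from the list of things; names that differ only in an ending like _2 or _b are one class to them, and where a whole thing is asked for, a point or a joint stands for the part that bears it (a point fixed in the world has none). Each returns a list of dicts, best first, with "conf" (0 to 1); they miss things now and then, are a little off and sometimes report something else, mostly with a low value. They report only what shows in the picture. A call takes as long as a camera call. They do not tell look-alikes from the thing itself.
- finder.find_in(camera, name): "box" ([left, top, right, bottom] in pixels, round what is visible of it).
- finder.landmark_of(camera, name): "point" ([column, row] in pixels: a listed point, or the origin of a listed thing).
The state is a dict: "t": time; "q": joint angles; "qd": joint speeds; "joint_efforts": joint torques, N m; "eef_pos": TCP position; "ee_rot": TCP orientation; "force": force on the tool from outside, world axes, zero at the start; "moment": the same for the moment, N m; "width": finger opening in m.
Only numpy, scipy, OpenCV 4.12 (cv2) and the standard library are available. Lean on these libraries where they do the work, as an engineer would, in place of code of your own. Each camera call takes 0.05 s, during which the arm holds its last target. There are 200 camera calls.

## Working session

There is one attempt and no reset: what is moved stays moved. The work goes in short steps, Python scripts to look and compute and a tool call to move; the robot and the scene stay as the last step left them, time stands still between calls to the robot, and variables do not carry over. Pictures are saved under pics/ and viewed, about 8 in all and at most 12, crops included, and the job is handed in when it is done.

Besides the shell and the picture viewer there is one more tool, called after "Emit:" by a JSON object that holds its "fn" and its "kwargs", one argument or row to a line. apply_moves: Moves the arm, as the interface text tells. Its arguments: {"type":"object","properties":{"increments":{"type":"array"},"hand":{"type":"number"},"force":{"type":"number"}},"required":["increments"]}

```bash
mkdir -p pics
cat > h.py <<'E'
import numpy as np, cv2
from station import arm, optics, finder
def P(cam):
    m=optics.camera_model(cam); return m
def proj(cam,p):
    m=P(cam); c=(np.array(m["world_to_cam"])@np.append(p,1))[:3]
    return np.array([m["cx"]+m["fx"]*c[0]/-c[2], m["cy"]+m["fy"]*-c[1]/-c[2]])
def ray(cam,px):
    m=P(cam); W=np.linalg.inv(np.array(m["world_to_cam"]))
    d=np.array([(px[0]-m["cx"])/m["fx"],-(px[1]-m["cy"])/m["fy"],-1.])
    return W[:3,3], W[:3,:3]@d
def onz(cam,px,z):
    o,d=ray(cam,px); return o+d*(z-o[2])/d[2]
def tri(a,b):
    (o1,d1),(o2,d2)=ray("side",a),ray("top",b)
    A=np.stack([d1,-d2],1); s=np.linalg.lstsq(A,o2-o1,rcond=None)[0]
    p,q=o1+s[0]*d1,o2+s[1]*d2; return (p+q)/2,np.linalg.norm(p-q)
E
python3 - <<'E'
from h import *
for c in("side","top"):
    im=optics.grab_frame(c); cv2.imwrite(f"pics/{c}0.png",im[:,:,::-1])
    m=P(c); print(c,m.keys(),m["fx"],np.linalg.inv(np.array(m["world_to_cam"]))[:3].round(3).tolist())
    for n in("carrier","hinge_nominal","gate","pin_tab","pin_tip","pin_block"):
        print(n,[(np.round(d["point"]).tolist(),round(d["conf"],2)) for d in finder.landmark_of(c,n)][:4], [(np.round(d["box"]).tolist(),round(d["conf"],2)) for d in finder.find_in(c,n)][:4] if n!="hinge_nominal" else "")
print(arm.get_state())
E
```

```text
side dict_keys(['fx', 'fy', 'cx', 'cy', 'world_to_cam']) 373.4327081953385 [[-0.989, 0.033, -0.145, 0.392], [-0.146, -0.374, 0.916, 0.833], [-0.024, 0.927, 0.374, 0.407]]
carrier [([320.0, 210.0], 0.88)] [([295.0, 194.0, 343.0, 218.0], 0.78)]
hinge_nominal [([331.0, 185.0], 0.55)] Traceback (most recent call last):
  File "<stdin>", line 6, in <module>
ValueError: it knows: carrier, hinge_nominal, pin_block, pin_tab, pin_tip
```

View pics/side0.png

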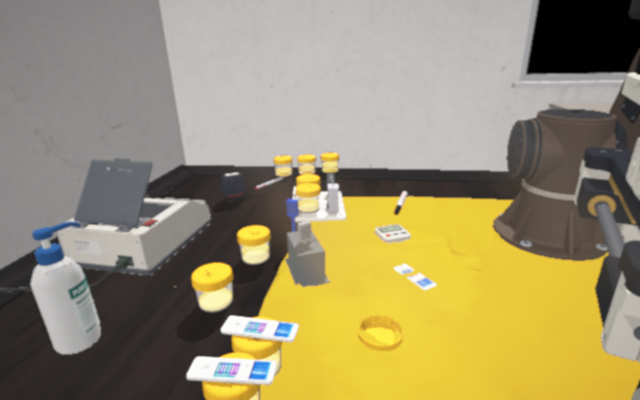

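The side view shows the carrier at about (320,205), the pin block at about (306,258) with the pin's tab at about (304,228), and a blue look-alike at about (293,208). The robot base is on the right.

Run:
```python
from h import *
for c in("side","top"):
    im=optics.grab_frame(c); cv2.imwrite(f"pics/{c}1.png",im[:,:,::-1])
    m=P(c); print(c,m["fx"],m["cx"],m["cy"],np.linalg.inv(np.array(m["world_to_cam"]))[:3].round(3).tolist())
    for n in("carrier","hinge_nominal","pin_tab","pin_tip","pin_block"):
        f=lambda g,k:[(np.round(d[k],1).tolist(),round(d["conf"],2)) for d in g(c,n)][:4]
        print(n,f(finder.landmark_of,"point"), f(finder.find_in,"box") if n!="hinge_nominal" else "")
print(arm.get_state())
```

```text
side 373.4327081953385 320.8232597909718 200.62861763323377 [[-0.989, 0.033, -0.145, 0.392], [-0.146, -0.374, 0.916, 0.833], [-0.024, 0.927, 0.374, 0.407]]
carrier [([316.6, 209.4], 0.94)] [([292.4, 188.4, 345.5, 221.7], 0.61)]
hinge_nominal [([332.2, 185.0], 0.87)] 
pin_tab [([305.2, 229.8], 0.81), ([291.0, 205.9], 0.65)] [([286.6, 197.0, 298.2, 233.7], 0.66), ([297.7, 221.2, 310.2, 245.5], 0.62)]
pin_tip [([306.5, 271.1], 0.49)] [([285.9, 196.8, 297.7, 235.7], 0.75), ([293.7, 222.4, 311.2, 245.8], 0.59)]
pin_block [([306.5, 271.2], 0.81), ([318.4, 212.1], 0.3)] [([287.1, 233.6, 329.2, 287.7], 0.65)]
top 383.5076809926021 323.5708809774958 204.48928549005663 [[-0.019, 0.998, -0.053, 0.457], [-1.0, -0.019, 0.008, 0.066], [0.007, 0.054, 0.999, 0.929]]
carrier [([391.4, 188.0], 0.62)] [([350.7, 151.4, 439.4, 223.1], 0.91)]
hinge_nominal [([380.4, 204.8], 0.96)] 
pin_tab [([343.8, 161.5], 0.56), ([252.5, 195.4], 0.5)] [([327.9, 154.9, 343.9, 195.9], 0.74), ([247.9, 188.8, 256.6, 203.7], 0.43)]
pin_tip [([327.9, 195.5], 0.56)] [([328.9, 152.4, 350.3, 196.2], 0.74), ([251.7, 190.0, 260.9, 199.9], 0.5), ([350.3, 152.6, 439.1, 220.9], 0.32)]
pin_block [([260.2, 198.6], 0.71)] [([230.2, 179.7, 285.9, 218.2], 0.78)]
{'t': 1.2, 'q': array([ 1.50408805e+00,  3.58610859e-01,  1.18945390e-02,  4.67553378e-05,
       -1.22412402e+00, -2.88112464e-01]), 'qd': array([-0.00040387,  0.00054816, -0.00041205, -0.00055011,  0.00044986,
        0.00033124]), 'joint_efforts': array([-1.23713726e-03, -5.82388401e+01,  2.93305099e+01,  7.00284541e+00,
        1.24738488e-02, -2.32849175e-06]), 'eef_pos': array([0.23452746, 0.63291997, 0.23756027]), 'ee_rot': array([-3.14153799e+00, -2.97050931e-05, -1.92560118e+00]), 'force': array([-0.34035949, -0.43119319, -0.3007648 ]), 'moment': array([ 0.0052183 , -0.03345133, -0.01297922]), 'width': 0.08755901019001654}
```

View pics/top1.png

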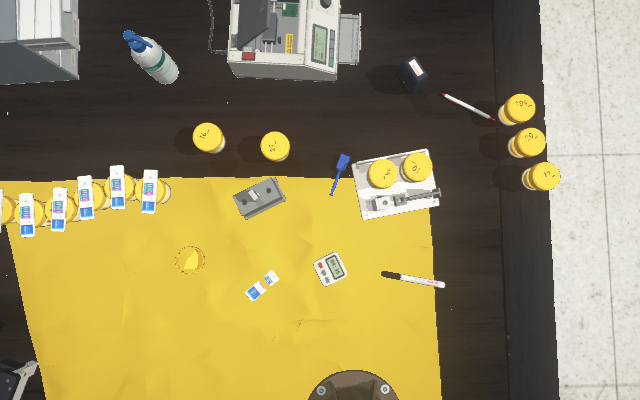

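The top view (image right is world −y, up is +x) shows:
- **Carrier:** about (395,187), with the bracket at (382,203) and the gate flange at about (437,193).
- **Pin candidates:** grey tab at (254,195) in the middle of the block, and a blue one lying at (341,170). The grey one fits, because the blue one is excluded by the task. I'll confirm this in one crop.

Run:
```python
from h import *
im=cv2.imread("pics/top1.png"); s=cv2.imread("pics/side1.png")
a=cv2.resize(im[140:230,345:445],None,fx=4,fy=4,interpolation=2)
b=cv2.resize(im[170:230,225:295],None,fx=4,fy=4,interpolation=2)
c=cv2.resize(s[180:295,280:350],None,fx=4.2,fy=4.2,interpolation=2)
o=np.zeros((600,800,3),np.uint8); o[:360,:400]=a; o[360:600,:280]=b; o[:483,410:410+294]=c
cv2.imwrite("pics/crop1.png",o)
```

```text
(no output)
```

View pics/crop1.png

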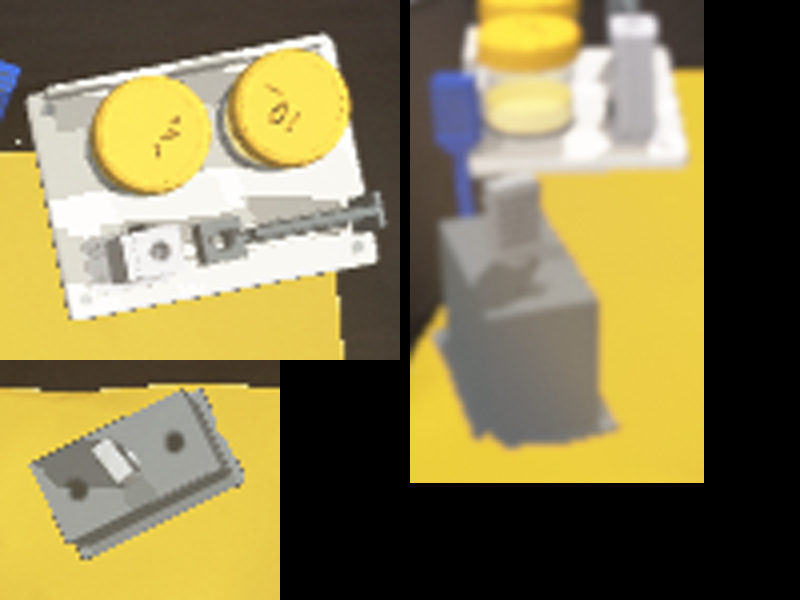

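The crop confirms the grey tab in the block's middle hole, with empty holes on both sides. The bracket hole is at about (385,202.4), the gate hole at about (400.2,199.7) and the flange end at about (440,192). The blue one lies apart.

Run:
```python
from h import *
from scipy.optimize import least_squares
cr=lambda x,y,ox,oy:((x+.5)/4-.5+ox,(y+.5)/4-.5+oy)
t=lambda x,y,z,ox=345,oy=140:onz("top",cr(x,y,ox,oy),z)
bh=t(161,251,.08); gh=t(222,240,.059); fl=t(383,210,.07)
cor={(-.07,.095):t(72,320,.012),(-.07,-.095):t(378,262,.012),(.07,.095):t(28,98,.012),(.07,-.095):t(330,35,.012)}
def fit(q):
    x,y,a=q;c,s=np.cos(a),np.sin(a); r=[]
    for k,v in cor.items(): r+=[x+c*k[0]-s*k[1]-v[0], y+s*k[0]+c*k[1]-v[1]]
    for v in(bh,gh,fl): r.append(3*(c*(v[0]-x)+s*(v[1]-y)+.04))
    return r
r=least_squares(fit,[.45,-.1,.15]); x,y,a=r.x; print("carrier",r.x,np.degrees(a),(np.array(r.fun)*1e3).round(1))
inv=lambda v:np.array([np.cos(a)*(v[0]-x)+np.sin(a)*(v[1]-y),-np.sin(a)*(v[0]-x)+np.cos(a)*(v[1]-y)])
for n,v in(("bh",bh),("gh",gh),("fl",fl)): print(n,v.round(4),(inv(v)*1e3).round(1))
h1,h2=t(78,129,.068,225,170),t(175,81,.068,225,170); tt=t(115,460-360,.108,225,170)
print("block",h1,h2,(h1+h2)/2,"row deg",np.degrees(np.arctan2(*(h2-h1)[1::-1])),np.linalg.norm(h1-h2),"tab",tt)
print("finder hinge",onz("top",(380.4,204.8),.08),"side-top",tri((332.2,185),(380.4,204.8)),"tab tri",tri((305.2,229.8),(252.5,195.4)))
lst=cv2.imread("pics/top1.png")[187:206,245:262].astype(int).sum(2)//3; print(lst)
```

```text
carrier [ 0.55153173 -0.11415597  0.16988424] 9.733650227755097 [-1.6  1.4 -0.8 -1.4  2.3  1.8 -0.7 -1.9  0.2  0.8 -1.3]
bh [ 0.5046 -0.0767  0.08  ] [-39.9  44.9]
gh [ 0.5114 -0.1151  0.059 ] [-39.7   5.8]
fl [ 0.5259 -0.2041  0.07  ] [-40.4 -84.3]
block [0.51224325 0.2377161  0.068     ] [0.53829343 0.18301104 0.068     ] [0.52526834 0.21036357 0.068     ] row deg -64.53652822063013 0.06059088601195739 tab [0.52488389 0.20983722 0.108     ]
finder hinge [ 0.49938053 -0.06657958  0.08      ] side-top (array([ 0.50141259, -0.06579268,  0.08351324]), np.float64(0.004437789254952164)) tab tri (array([0.52291078, 0.21409111, 0.09313579]), np.float64(0.0031085949486284376))
[[171 171 171 171 112 155 160 159 160 161 160 160 160 160 162 160 160]
 [172 172 111 156 159 159 159 159 160 161 161 160 160 161 162 160 159]
 [110 157 158 159 158 159 169 148 158 159 160 160 160 160 160 161 161]
 [117 119 117 118 107 179 224 212 140 146 159 161 160 161 161 161 160]
 [118 118 118 118 211 219 218 216 183 110 126 159 160 161 161 161 160]
 [118 119 120 198 218 217 216 217 220 139 103 163 163 161 161 160 
[... 228 characters left out ...]
119 119 119 116 199 217 220 219 222 224 165 113 154 160 161]
 [119 119 119 120 119 119 126 218 219 218 221 225 223 140 114 159 161]
 [119 120 119 120 120 120 119 157 220 219 221 220 174 149 159 153 161]
 [113 119 120 120 120 120 121 110 179 219 213 150 143 144 141 146 160]
 [ 93 108 119 120 118 120 120 119 114 175 140 140 139 140 147 146 148]
 [ 79  91 118 121 120 121 121 121 121 108 105 128 140 148 146 147 146]
 [ 78  93 144 161 160 163 162 161 160 160 148 146 146 147 148 146 146]
 [ 79 101 158 160 161 161 161 161 160 161 160 147 148 148 146 147 146]
 [101 136 160 160 161 161 161 161 161 161 160 148 148 147 146 147 147]
 [143 160 161 160 162 161 162 162 162 161 162 147 146 146 146 145 147]]
```

Emit:
{"fn": "apply_moves", "kwargs": {
  "increments": [0.02,-0.033,0,0,0,-0.055,0.02,-0.033,0,0,0,-0.055,0.02,-0.033,0,0,0,-0.055,0.02,-0.033,0,0,0,-0.055,0.02,-0.033,0,0,0,-0.055,0.02,-0.033,0,0,0,-0.055,0.02,-0.033,0,0,0,-0.055,0.02,-0.033,0,0,0,-0.055,0.02,-0.033,0,0,0,-0.055,0.02,-0.033,0,0,0,-0.055,0.01,-0.039,0,0,0,-0.055,0.01,-0.039,0,0,0,-0.055,0.01,-0.039,0,0,0,-0.055,0.01,-0.039,0,0,0,-0.055,0.01,-0.039,0,0,0,-0.055,0.01,-0.039,0,0,0,-0.055,0.01,-0.039,0,0,0,-0.055,0.01,-0.039,0,0,0,-0.055,0.01,-0.039,0,0,0,-0.055,0.01,-0.039,0,0,0,0],
  "hand": 1,
  "force": 30
}}

```text
t: 2.87
eef_pos: [0.538, -0.11, 0.2403]
ee_rot: [3.141, 0.012, -3.01]
force: [1.1, 1.9, -0.0]
width: 0.0005
```

Emit:
{"fn": "apply_moves", "kwargs": {
  "increments": [-0.0015,-0.033,0,0,0,0.036,-0.0015,-0.033,0,0,0,0,-0.0015,-0.033,0,0,0,0,-0.0015,-0.03,0,0,0,0,0,0,0,0,-0.012,0,0,0,-0.04,0,0,0,0,0,-0.04,0,0,0,0,0,-0.04,0,0,0,0,0,-0.04,0,0,0,0,0,-0.03,0,0,0,0,0,0,0,0,0,0,0,0,0,0,0]
}}

```text
t: 3.87
eef_pos: [0.5326, -0.2566, 0.0484]
ee_rot: [-3.133, 0.035, -2.984]
force: [0.5, -0.4, -0.3]
width: -0.0
```

Emit:
{"fn": "apply_moves", "kwargs": {
  "increments": [0,0,0,0.009,0.035,0,-0.001,0.008,0,0,0,0,-0.001,0.008,0,0,0,0,-0.001,0.008,0,0,0,0,-0.001,0.006,0,0,0,0,-0.001,0.006,0,0,0,0,-0.001,0.005,0,0,0,0,-0.001,0.005,0,0,0,0]
}}

```text
t: 4.53
eef_pos: [0.5301, -0.2067, 0.0588]
ee_rot: [3.14, 0.015, -2.982]
force: [0.8, -1.8, -2.4]
width: 0.0003
```

Emit:
{"fn": "apply_moves", "kwargs": {
  "increments": [-0.001,0.005,-0.004,0,0.01,0,-0.001,0.005,-0.004,0,0,0,-0.001,0.005,-0.002,0,0,0,-0.001,0.004,0,0,0,0,-0.001,0.004,0,0,0,0]
}}

```text
t: 4.95
eef_pos: [0.5262, -0.1817, 0.0491]
ee_rot: [3.141, 0.008, -2.981]
force: [1.9, -2.5, 1.2]
width: 0.0004
```

Now creeping toward the stop.

Emit:
{"fn": "apply_moves", "kwargs": {
  "increments": [-0.0003,0.002,0,0,0,0,-0.0003,0.002,0,0,0,0,-0.0003,0.002,0,0,0,0]
}}

```text
t: 5.2
eef_pos: [0.5249, -0.1747, 0.0489]
ee_rot: [3.141, 0.007, -2.98]
force: [0.3, -2.4, 1.9]
width: 0.0005
```

Emit:
{"fn": "apply_moves", "kwargs": {
  "increments": [-0.0003,0.002,0,0,0,0,-0.0003,0.002,0,0,0,0]
}}

```text
t: 5.37
eef_pos: [0.5248, -0.1742, 0.0491]
ee_rot: [-3.138, 0.006, -2.978]
force: [4.4, -23.7, -7.9]
width: 0.0006
```

Emit:
{"fn": "apply_moves", "kwargs": {
  "increments": [0,0.0008,0,0,0,0,0,0.0008,0,0,0,0,0,0.0008,0,0,0,0,0,0.0005,0,0,0,0]
}}

```text
t: 5.7
eef_pos: [0.5248, -0.1746, 0.049]
ee_rot: [-3.134, 0.006, -2.979]
force: [0.8, -4.7, -1.0]
width: 0.0004
```

Emit:
{"fn": "apply_moves", "kwargs": {
  "increments": [0.001,-0.006,0,0,0,0,0.002,-0.012,0,0,0,0,0.003,-0.02,0,0,0,0,0,0,0.04,0,0,0,0,0,0.04,0,0,0,0,0,0.04,0,0,0,0,0,0.03,0,0,0,0,0.04,0,0,0,-0.12,0,0.04,0,0,0,-0.12,0,0.04,0,0,0,-0.12,0,0.04,0,0,0,-0.12,0,0.04,0,0,0,-0.12,0,0.04,0,0,0,-0.12,0,0.04,0,0,0,-0.12,0,0.04,0,0,0,-0.12,0,0.04,0,0,0,-0.12,0,0.03,0,0,0,-0.12]
}}

```text
t: 7.12
eef_pos: [0.525, 0.1519, 0.2011]
ee_rot: [3.137, -0.011, 2.137]
force: [0.2, -0.3, 0.4]
width: 0.0005
```

Emit:
{"fn": "apply_moves", "kwargs": {
  "increments": [0,0.03,0,0,0,0.03,0,0.028,0,0,0,0,0,0,-0.02,0,0,0,0,0,-0.02,0,0,0,0,0,-0.01,0,0,0,0,0,0,0,0,0,0,0,0,0,0,0],
  "hand": 0
}}

```text
t: 7.7
eef_pos: [0.5258, 0.2178, 0.1487]
ee_rot: [3.138, -0.014, 2.164]
force: [-0.5, 0.7, 0.4]
width: 0.0413
```

Run:
```python
from h import *
from scipy.spatial.transform import Rotation as R
s=arm.get_state(); print(s["eef_pos"],s["ee_rot"],s["width"],s["t"])
d=R.from_euler("xyz",[np.pi,0,2.17])*R.from_euler("xyz",s["ee_rot"]).inv(); print("rotvec",d.as_rotvec().round(3),"d",(np.array([.5252,.21,.085])-s["eef_pos"]).round(4))
a=optics.grab_frame("top");b=optics.grab_frame("side")
A=cv2.resize(a[150:240,220:320],None,fx=4,fy=4,interpolation=2);B=cv2.resize(b[180:290,260:350],None,fx=4,fy=4,interpolation=2)
o=np.zeros((450,770,3),np.uint8);o[:360,:400]=A;o[:440,405:765]=B;cv2.imwrite("pics/c2.png",o[:,:,::-1])
```

```text
[0.52579745 0.217806   0.14869409] [ 3.1384385  -0.01392792  2.16351304] 0.04125441086570444 7.7
rotvec [-0.013 -0.005  0.007] d [-0.0006 -0.0078 -0.0637]
```

View pics/c2.png

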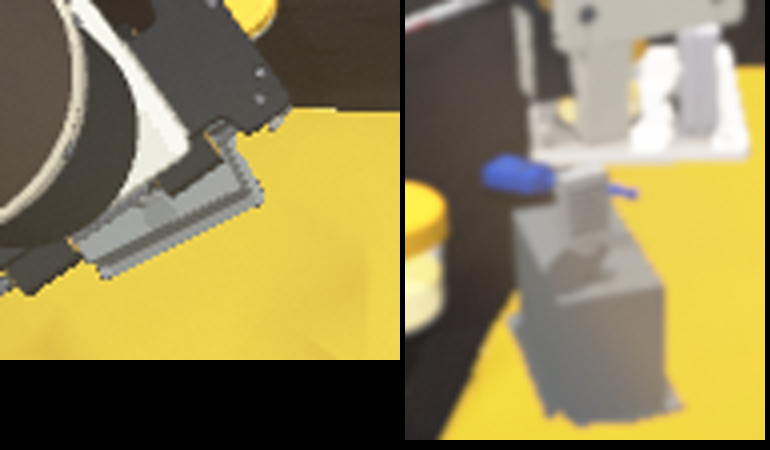

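The real tab is still upright in the block under the gripper (side crop (580,200)). The blue look-alike seems to lie differently from before, so I'll triangulate it while I'm here.

Run:
```python
from h import *
print("before head",tri((291,206),(344,160)),"tip",tri((292.5,232),(331,194)))
b=optics.grab_frame("side"); a=optics.grab_frame("top")
for n,im,z in(("s",b,1),("t",a,1)):
    hs=cv2.inRange(cv2.cvtColor(im,cv2.COLOR_RGB2HSV),(108,120,40),(130,255,255)); k,l,st,ce=cv2.connectedComponentsWithStats(hs)
    print(n,[(st[i].tolist(),ce[i].round().tolist()) for i in range(1,k) if st[i,4]>15])
for p in((286,224),(317,228)): print(onz("side",p,.006))
```

```text
before head (array([0.60121041, 0.00962561, 0.05337322]), np.float64(0.008596883523341791)) tip (array([0.55918496, 0.04603734, 0.00146823]), np.float64(0.05586242225662228))
s [([280, 219, 16, 8, 81], [286.0, 223.0]), ([34, 247, 8, 17, 19], [37.0, 254.0]), ([253, 362, 14, 9, 22], [257.0, 364.0])]
t [([330, 154, 20, 42, 189], [340.0, 169.0])]
[0.61102757 0.01489129 0.006     ]
[0.53040486 0.02962358 0.006     ]
```

The blue one is lying free, and it was already lying that way in the first top picture. It toppled by itself at the start and is out of the way. Now aligning and descending to the tab.

Emit:
{"fn": "apply_moves", "kwargs": {
  "increments": [-0.0006,-0.0078,0,-0.013,-0.005,0.007,0,0,0,0,0,0,0,0,0,0,0,0]
}}

```text
t: 8.15
eef_pos: [0.5266, 0.2094, 0.1521]
ee_rot: [3.136, 0.001, 2.17]
force: [0.4, 0.1, 0.9]
width: 0.0773
```

Emit:
{"fn": "apply_moves", "kwargs": {
  "increments": [-0.0014,0.0006,-0.015,0,0,0,0,0,-0.015,0,0,0,0,0,-0.015,0,0,0,0,0,-0.01,0,0,0,0,0,-0.006,0,0,0,0,0,0,0,0,0]
}}

```text
t: 8.65
eef_pos: [0.5266, 0.2103, 0.0924]
ee_rot: [3.129, 0.001, 2.17]
force: [-0.6, -0.2, -0.7]
width: 0.0879
```

Emit:
{"fn": "apply_moves", "kwargs": {
  "increments": [-0.0014,-0.0003,-0.006,-0.007,0.01,0,0,0,0,0,0,0,0,0,0,0,0,0]
}}

```text
t: 8.9
eef_pos: [0.5257, 0.2104, 0.087]
ee_rot: [3.141, 0.001, 2.171]
force: [-0.4, 0.2, 0.5]
width: 0.0875
```

Emit:
{"fn": "apply_moves", "kwargs": {
  "increments": [0,0,0,0,0,0,0,0,0,0,0,0,0,0,0,0,0,0,0,0,0,0,0,0,0,0,0,0,0,0,0,0,0,0,0,0,0,0,0,0,0,0,0,0,0,0,0,0],
  "hand": 1,
  "force": 20
}}

```text
t: 9.57
eef_pos: [0.5268, 0.2112, 0.089]
ee_rot: [3.138, 0.001, 2.171]
force: [0.2, 0.2, -1.4]
width: 0.0394
```

Emit:
{"fn": "apply_moves", "kwargs": {
  "increments": [-0.001,-0.0008,-0.003,0,0,0,0,0,0,0,0,0,0,0,0,0,0,0,0,0,0,0,0,0,0,0,0,0,0,0,0,0,0,0,0,0,0,0,0,0,0,0,0,0,0,0,0,0]
}}

```text
t: 10.23
eef_pos: [0.5253, 0.2105, 0.0856]
ee_rot: [3.138, 0.001, 2.171]
force: [-0.2, -0.2, 1.0]
width: 0.0121
```

Emit:
{"fn": "apply_moves", "kwargs": {
  "increments": [0,0,0.008,0,0,0,0,0,0.015,0,0,0,0,0,0.02,0,0,0,0,0,0.02,0,0,0,0,0,0.02,0,0,0,0,0,0.015,0,0,0,0,0,0,0,0,0],
  "force": 45
}}

```text
t: 10.82
eef_pos: [0.5259, 0.2111, 0.1896]
ee_rot: [3.137, 0.001, 2.171]
force: [0.9, 0.4, 0.2]
width: 0.0118
```

Emit:
{"fn": "apply_moves", "kwargs": {
  "increments": [-0.002,-0.03,0,0,0,0,-0.002,-0.04,0,0,0,0,-0.002,-0.04,0,0,0,0,-0.002,-0.04,0,0,0,0,-0.003,-0.04,0,0,0,0,-0.003,-0.035,0,0,0,0,-0.003,-0.03,0,0,0,0,-0.003,-0.015,0,0,0,0,0,0,0,0,0,0,0,0,0,0,0,0]
}}

```text
t: 11.65
eef_pos: [0.5004, -0.07, 0.1887]
ee_rot: [3.136, -0.0, 2.174]
force: [-0.3, 1.2, -0.5]
width: 0.0117
```

```bash
cat > g.py <<'E'
from h import *
from scipy.spatial.transform import Rotation as R
s=arm.get_state(); e=s["eef_pos"]; Rm=R.from_euler("xyz",s["ee_rot"]); z=Rm.as_matrix()[:,2]
w=np.cross(z,[0,0,-1.]); tip=e+.0836*z
print("t",round(s["t"],2),"tcp",e.round(4),"tip",tip.round(4),"F",s["force"].round(1),"w",round(s["width"],4),"level rotvec",w.round(4),"d_xy",(np.array([.5046,-.0767])-e[:2]).round(4))
E
python3 g.py
python3 - <<'E'
from h import *
a=optics.grab_frame("top");b=optics.grab_frame("side")
A=cv2.resize(a[140:230,340:445],None,fx=4,fy=4,interpolation=2);B=cv2.resize(b[150:230,280:360],None,fx=4.4,fy=4.4,interpolation=2)
o=np.zeros((360,790,3),np.uint8);o[:360,:420]=A;o[:352,430:782]=B;cv2.imwrite("pics/c3.png",o[:,:,::-1])
E
```

```text
t 11.65 tcp [ 0.5004 -0.07    0.1887] tip [ 0.5007 -0.0698  0.1051] F [-0.3  1.2 -0.5] w 0.0117 level rotvec [-0.003   0.0041  0.    ] d_xy [ 0.0042 -0.0067]
```

View pics/c3.png

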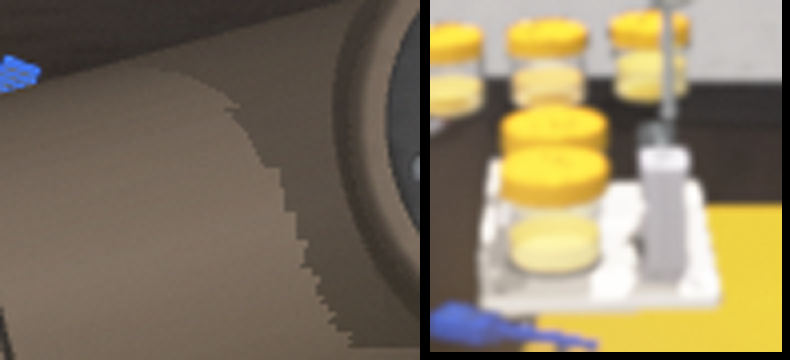

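The pin hangs upright in the grip just over the bracket (side crop: shank at column 668, bracket top around (663,160)). Now centring over the hole and lowering.

Emit:
{"fn": "apply_moves", "kwargs": {
  "increments": [0.004,-0.0065,0,-0.003,0.004,0,0,0,0,0,0,0,0,0,-0.01,0,0,0,0,0,0,0,0,0]
}}

```text
t: 12.08
eef_pos: [0.5061, -0.0731, 0.1778]
ee_rot: [3.141, 0.0, 2.179]
force: [-1.3, 0.1, -2.1]
width: 0.0117
```

```bash
python3 g.py
```

```text
t 12.08 tcp [ 0.5061 -0.0731  0.1778] tip [ 0.5061 -0.0731  0.0942] F [-1.3  0.1 -2.1] w 0.0117 level rotvec [-0.0002  0.0004  0.    ] d_xy [-0.0015 -0.0036]
```

Emit:
{"fn": "apply_moves", "kwargs": {
  "increments": [-0.0015,-0.0036,0,0,0,0,0,0,0,0,0,0]
}}

```text
t: 12.25
eef_pos: [0.5043, -0.0761, 0.1767]
ee_rot: [-3.14, -0.001, 2.181]
force: [-0.9, 0.1, -0.7]
width: 0.0115
```

```bash
python3 g.py
```

```text
t 12.25 tcp [ 0.5043 -0.0761  0.1767] tip [ 0.5042 -0.0762  0.0931] F [-0.9  0.1 -0.7] w 0.0115 level rotvec [ 0.0002 -0.0014  0.    ] d_xy [ 0.0003 -0.0006]
```

Emit:
{"fn": "apply_moves", "kwargs": {
  "increments": [0.0003,-0.0006,-0.003,0,0,0,0,0,-0.003,0,0,0,0,0,-0.002,0,0,0,0,0,-0.001,0,0,0]
}}

```text
t: 12.58
eef_pos: [0.5047, -0.0766, 0.1671]
ee_rot: [-3.141, -0.0, 2.181]
force: [0.5, 0.5, -0.6]
width: 0.0116
```

Emit:
{"fn": "apply_moves", "kwargs": {
  "increments": [0,0,-0.002,0,0,0,0,0,-0.0015,0,0,0]
}}

```text
t: 12.75
eef_pos: [0.5047, -0.0766, 0.1633]
ee_rot: [-3.141, -0.0, 2.181]
force: [-0.3, -0.0, -0.3]
width: 0.0118
```

Emit:
{"fn": "apply_moves", "kwargs": {
  "increments": [0,0,-0.0015,0,0,0,0,0,-0.0015,0,0,0]
}}

```text
t: 12.92
eef_pos: [0.5047, -0.0766, 0.16]
ee_rot: [-3.141, -0.0, 2.181]
force: [-0.3, 0.4, -0.2]
width: 0.0116
```

```bash
python3 g.py
```

```text
t 12.92 tcp [ 0.5047 -0.0766  0.16  ] tip [ 0.5047 -0.0767  0.0764] F [-0.3  0.4 -0.2] w 0.0116 level rotvec [ 0.0001 -0.0006  0.    ] d_xy [-0.0001 -0.0001]
```

The tip is already 3.6 mm below the mouth with no force, so it's in the hole. Continuing gently.

Emit:
{"fn": "apply_moves", "kwargs": {
  "increments": [0,0,-0.002,0,0,0,0,0,-0.002,0,0,0,0,0,-0.002,0,0,0]
}}

```text
t: 13.17
eef_pos: [0.5049, -0.0764, 0.1537]
ee_rot: [3.141, -0.0, 2.181]
force: [-0.5, 0.3, 0.1]
width: 0.0118
```

Emit:
{"fn": "apply_moves", "kwargs": {
  "increments": [0,0,-0.002,0,0,0,0,0,-0.002,0,0,0,0,0,-0.002,0,0,0]
}}

```text
t: 13.42
eef_pos: [0.5048, -0.0764, 0.147]
ee_rot: [3.142, -0.0, 2.181]
force: [-0.6, 0.6, -0.3]
width: 0.012
```

Emit:
{"fn": "apply_moves", "kwargs": {
  "increments": [0,0,-0.002,0,0,0,0,0,-0.002,0,0,0,0,0,-0.0015,0,0,0]
}}

```text
t: 13.67
eef_pos: [0.5048, -0.0763, 0.1407]
ee_rot: [-3.142, -0.0, 2.181]
force: [-0.7, 0.6, -1.0]
width: 0.0119
```

Emit:
{"fn": "apply_moves", "kwargs": {
  "increments": [0,0,-0.0015,0,0,0,0,0,-0.0015,0,0,0,0,0,-0.0015,0,0,0]
}}

```text
t: 13.92
eef_pos: [0.5048, -0.0763, 0.1357]
ee_rot: [-3.141, -0.001, 2.181]
force: [-1.1, 1.4, -0.6]
width: 0.0116
```

Emit:
{"fn": "apply_moves", "kwargs": {
  "increments": [0,0,-0.002,0,0,0,0,0,-0.002,0,0,0,0,0,-0.002,0,0,0,0,0,-0.002,0,0,0]
}}

```text
t: 14.25
eef_pos: [0.5048, -0.0763, 0.127]
ee_rot: [-3.142, -0.0, 2.181]
force: [-0.7, 0.2, 0.1]
width: 0.0118
```

Emit:
{"fn": "apply_moves", "kwargs": {
  "increments": [0,0,-0.002,0,0,0,0,0,-0.0015,0,0,0,0,0,-0.0015,0,0,0,0,0,-0.0015,0,0,0]
}}

```text
t: 14.58
eef_pos: [0.5048, -0.0763, 0.1196]
ee_rot: [-3.141, -0.001, 2.181]
force: [0.4, 0.6, -0.1]
width: 0.0114
```

Emit:
{"fn": "apply_moves", "kwargs": {
  "increments": [0,0,-0.0015,0,0,0,0,0,-0.0015,0,0,0]
}}

```text
t: 14.75
eef_pos: [0.5048, -0.0763, 0.1163]
ee_rot: [-3.141, -0.001, 2.181]
force: [-0.4, -0.3, -0.1]
width: 0.0117
```

Emit:
{"fn": "apply_moves", "kwargs": {
  "increments": [0,0,-0.0015,0,0,0,0,0,-0.0015,0,0,0,0,0,-0.0015,0,0,0]
}}

```text
t: 15.0
eef_pos: [0.5048, -0.0763, 0.1113]
ee_rot: [-3.141, -0.001, 2.181]
force: [-1.1, 0.2, -0.3]
width: 0.0116
```

Emit:
{"fn": "apply_moves", "kwargs": {
  "increments": [0,0,-0.0015,0,0,0,0,0,-0.0015,0,0,0,0,0,-0.0015,0,0,0]
}}

```text
t: 15.25
eef_pos: [0.5047, -0.0764, 0.1064]
ee_rot: [-3.141, -0.001, 2.181]
force: [-2.1, 1.7, 4.7]
width: 0.0117
```

```bash
python3 g.py
```

```text
t 15.25 tcp [ 0.5047 -0.0764  0.1064] tip [ 0.5047 -0.0763  0.0228] F [-2.1  1.7  4.7] w 0.0117 level rotvec [-0.0002 -0.0007 -0.    ] d_xy [-0.0001 -0.0003]
```

Ball contact at tip 22.8 mm (4.7 N). Pushing on in small steps.

Emit:
{"fn": "apply_moves", "kwargs": {
  "increments": [0,0,-0.0015,0,0,0,0,0,-0.0015,0,0,0]
}}

```text
t: 15.42
eef_pos: [0.5044, -0.0764, 0.1039]
ee_rot: [-3.14, -0.001, 2.182]
force: [-4.4, 2.6, 6.4]
width: 0.0119
```

Emit:
{"fn": "apply_moves", "kwargs": {
  "increments": [0,0,-0.0015,0,0,0,0,0,-0.0015,0,0,0]
}}

```text
t: 15.58
eef_pos: [0.504, -0.0762, 0.1015]
ee_rot: [-3.14, -0.001, 2.182]
force: [-2.6, 1.8, 5.1]
width: 0.0116
```

Emit:
{"fn": "apply_moves", "kwargs": {
  "increments": [0,0,-0.0015,0,0,0,0,0,-0.0015,0,0,0]
}}

```text
t: 15.75
eef_pos: [0.504, -0.0761, 0.0989]
ee_rot: [-3.141, -0.001, 2.182]
force: [-2.5, 0.8, -0.2]
width: 0.0115
```

Emit:
{"fn": "apply_moves", "kwargs": {
  "increments": [0,0,-0.001,0,0,0,0,0,-0.001,0,0,0]
}}

```text
t: 15.92
eef_pos: [0.504, -0.0761, 0.0974]
ee_rot: [-3.141, -0.001, 2.183]
force: [-8.6, 4.6, 21.8]
width: 0.012
```

The force dropped after the ball (click), and the collar seated at TCP z 0.0974 against a predicted 0.0976. Releasing.

Emit:
{"fn": "apply_moves", "kwargs": {
  "increments": [0,0,0,0,0,0,0,0,0,0,0,0,0,0,0,0,0,0,0,0,0,0,0,0,0,0,0,0,0,0,0,0,0,0,0,0,0,0,0,0,0,0],
  "hand": 0
}}

```text
t: 16.5
eef_pos: [0.505, -0.0764, 0.0972]
ee_rot: [-3.142, 0.001, 2.183]
force: [-0.3, 0.2, -0.0]
width: 0.0529
```

Emit:
{"fn": "apply_moves", "kwargs": {
  "increments": [0,0,0.005,0,0,0,0,0,0.01,0,0,0,0,0,0.02,0,0,0,0,0,0.04,0,0,0,0,0,0.04,0,0,0,0,0.04,0.01,0,0,0,0,0.04,0,0,0,0,0,0.04,0,0,0,0,0,0.04,0,0,0,0,0,0.04,0,0,0,0,0,0.04,0,0,0,0,0,0.04,0,0,0,0,0,0.04,0,0,0,0,0,0,0,0,0,0,0,0,0,0,0,0]
}}

```text
t: 17.75
eef_pos: [0.5011, 0.2558, 0.2445]
ee_rot: [3.128, 0.0, 2.177]
force: [-0.7, -0.7, -0.6]
width: 0.0874
```

Run:
```python
from h import *
s=arm.get_state(); print(s["t"],s["eef_pos"],s["width"],s["force"])
a=optics.grab_frame("top");b=optics.grab_frame("side")
A=cv2.resize(a[140:230,345:445],None,fx=4,fy=4,interpolation=2);B=cv2.resize(b[150:230,280:360],None,fx=4.4,fy=4.4,interpolation=2)
o=np.zeros((360,790,3),np.uint8);o[:360,:400]=A;o[:352,430:782]=B;cv2.imwrite("pics/c4.png",o[:,:,::-1])
for z in(.014,.08,.083,.12): print(z,proj("side",[.5046,-.0767,z]).round(1))
```

```text
17.75 [0.50110489 0.25579462 0.24448112] 0.08741169306649912 [-0.65218822 -0.67107184 -0.61762321]
0.014 [332.7 208.2]
0.08 [332.4 184.9]
0.083 [332.3 183.8]
0.12 [332.2 170.1]
```

View pics/c4.png

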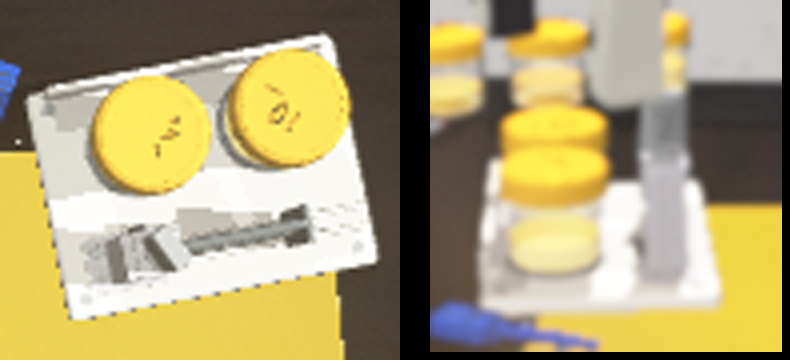

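The pin's tab stands on the bracket (top crop (158,250); side crop (665,95–155), about 12.5 px against 13.7 px predicted for the seated tab). The gate is closed with its flange at (297,225), the cups have not moved, and the gripper is clear. Handing in.

```bash
python3 -c "
from station import arm
print(arm.job_done())"
```

```text
the job is handed in; nothing more can be done
None
```

The gate is hung and I've handed the job in. The simulator reported no verdict, so the results below come from my own checks.

- **Gate:** I pushed it about 39 mm along its groove until it stopped firmly, reading about 24 N at the stop.
- **Pin:** I took it from the middle hole of the block and lowered it through all three knuckles. There was almost no force until the spring ball, which resisted with about 6 N and then let go.
- **Collar:** it met the bracket at tool height 0.0974 m, against 0.0976 m expected, with about 22 N. I then released the pin and backed away.
- **Last pictures:** the pin's tab sits on the bracket, the gate is closed and both cups are where they were. The gripper was fully open and clear of everything, and the clock read about 18 s.

- **Hidden part:** in the last side picture a finger covers the top of the tab, so its height there is only approximate.
- **Blue look-alike pin:** it stands upright in the first side picture but was already lying flat in the first top picture. It toppled before the arm moved, and I did not touch it.

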